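# Hold the cigar chest open for the checker

## Robot

A 6-joint arm with a two-finger parallel gripper is mounted at the origin on the work surface. World frame = base frame: x ahead of the robot, y to its left, z up, the work surface at z = 0. Lengths are in m, angles in rad, forces in N, time in s.
With the tool pointing down it reaches from about 0.35 to 0.875 m from the base axis. Payload 4.2 kg.
Tool frame: the origin (TCP) lies between the finger pads; the fingertips stand 25 mm ahead of it and the grasp point (between the pads) lies 6 mm ahead of it (bot.tips_ahead is the distance from the TCP to the fingertips, in m); z points along the fingers, y is the line along which they close (so a half turn about z gives the same grasp; the last joint's range is limited). The gripper opens to 85 mm and grips with 20 to 120 N. Pads are 22 mm wide; open, the fingers measure 114 mm over their backs; the gripper's body (76 mm by 85 mm) begins 54 mm behind the grasp point. The pads swing forward as they close: fully open they stand 13 mm farther back than shut.
Start: joints at [-0.908, 0.385, 0.008, 0, -1.194, -0.259], TCP at [0.246, -0.575, 0.256] pointing down, gripper open.
Joint ranges: [-3.14, 3.14], [-1.21, 2.06], [-1.07, 1.41], [-3.16, 2.05], [-2.99, -0.16], [-3.1, 3.1]. Speed limits (rad/s): [2.79, 2.79, 3.14, 3.14, 3.14, 3.14].

## Interface

Orientations are given as a unit quaternion [x, y, z, w].
In Python, from station import telemetry, imaging, job_done, bot gives the robot as it stands.
- The arm moves only by the tool arm_command, never from a script. Its argument "motion" is a list of rows, each an object of numbers: "grip": the closure in counts, from 0 (fully open) to 255 (shut); "tx", "ty", "tz": the shift along the tool's x, y, z each as a share of 0.03 m, from -1 to 1; "twist": the turn about the tool's z as a share of 0.08 rad, from -1 to 1. A call has 1 to 10 rows; each row shifts and turns the commanded pose from where the row before left it, along the tool's axes as they then stand; what a row does not reach is not made up. A row lasts 1/8 s, in which the tool goes at most 62.5 mm and 10.7 degrees, less where a joint would pass 70% of its speed; a pose out of reach is approached as far as the arm can. A call with a number of a shift or a turn outside -1 to 1 is refused whole. A call with a gripper value outside its range is refused whole. The fingers move at their own pace and stop on an object; the grip force is fixed at half the most. Time passes only in rows, so rows that do not move let the fingers close. It gives the time, the measured TCP pose, the force, the opening and the grip force at its end, in the units of the state.
- telemetry.get_obs(): the state, without advancing time (a new reading comes with each control period).
- imaging.get_image(name): name is "side" or "top"; returns a dict with "frame" (384x512x3 uint8, red, green, blue), "K" (3x3 intrinsics, pixels), "R" (3x3) and "t" (3): a world point X has camera coordinates R X + t. Camera axes: x right, y down, z forward; pixel columns grow to the right and rows downward; lengths in m; the calibration is good to about 2 mm. A picture is of the moment at which its call begins. There is no depth.
- job_done(): hands the job in; it is judged then, once.
The state is a dict: "time_s": time; "joint_positions": joint angles; "joint_velocities": joint speeds; "joint_efforts": joint torques, N m; "tcp_pos": TCP position; "eef_rot": TCP orientation; "ft_force": force on the tool from outside, world axes, zero at the start; "torque": the same for the moment, N m; "width": finger opening in m; "gripper_force": force on a finger pad.
Only numpy, scipy, OpenCV 4.12 (cv2) and the standard library are available. Lean on these libraries where they do the work, as an engineer would, in place of code of your own. Each camera call takes 0.05 s, during which the arm holds its last target. There are 200 camera calls.

## Task

Draw the bolt on the front of the wooden cigar chest fully back, then raise the chest's lid and hold it open at 60 degrees so that the checker can count the cigars inside. The lid falls shut by itself and its hinges are light, so do not let it drop and never swing it on towards upright. Finish while the gripper is still holding the lid up at 60 degrees, steady, with everything else on the bench left where it is.

Things in the scene. Friction and masses are not known exactly. Their poses are not given: they have to be found in the camera images.
- chest: wooden chest fixed on the bench, 210 mm deep (its x), 320 wide (its y), 110 tall plus a 14 mm lid on top. Origin under its centre; x points from the front (bolt side, near the robot) to the back (hinge side), y left, z up. Yaw within 0.3 rad. A 20 mm wide steel eye on the lid's front edge, at the chest's y = 0, hangs 42 mm below the lid and 23 mm out from the front: the bolt catches it
- chest_lid (a joint): lid angle in rad: 0 shut, grows as the front edge rises; 60 degrees = 1.047. Hinged along the chest's y at the top of the back wall. The lid (0.3 to 0.6 kg) is 326 mm wide, reaches 214 mm from hinge to front edge, falls shut freely when not held, and cannot be raised until the bolt is drawn
- lid_handle (a point): middle of the round bar of the lid's pull handle: steel, 10 mm thick, 100 mm long along the chest's y, a leg at each end; its axis is 35 mm above the lid's top face, 29 mm back from the lid's front edge, and with the lid shut 185 mm in front of and 49 mm above the hinge axis (159 mm above the bench). Moves with the lid; the bar can turn between the finger pads
- lid_hinge (a point): middle of the lid's hinge axis: 105 mm behind the chest's origin in its x, 110 mm above the bench
- bolt (a joint): travel of the bolt in m: 0 shot through the lid's eye, grows as it is drawn towards the chest's -y (right, seen from the robot); 0.050 is fully drawn, at its stop; the eye is free from about 0.042. Starts at 0 to 0.008, needs about 2 N to slide, stays where it is left
- bolt_knob (a point): centre of the ball knob, 18 mm across, on the bent-up end of the bolt (steel rod 8 mm thick along the chest's y, 78 mm above the bench, in front of the chest). The knob, the bolt's highest part, is 114 mm above the bench and 23 mm in front of the chest's front face (19 mm from the lid's edge); at the chest's y = -0.085 when shot, -0.135 when drawn
- ring_gauge: wooden ring gauge lying flat, 55 x 150 x 10 mm with four holes; origin under its centre. Bystander, lies on the bench in front of the chest
- cap_cutter: upright brass tube, 24 mm across, 50 mm tall; origin under its centre. Bystander, stands in front of the chest, left part
- cigar_bundle: banded bundle of five cigars, 150 x 58 x 36 mm; origin under its centre. Bystander, to the left of the chest
- paste_jar: closed clear jar with a lid, 72 mm across, 85 mm tall; origin under its centre. Bystander, to the right of the chest
- water_bottle: clear bottle, 68 mm across, 190 mm tall; origin under its centre. Bystander, left of the chest
- leaf_knife: flat steel leaf knife with a rounded blade, about 150 x 85 x 12 mm; origin under its straight part. Bystander, left front
- scissors: scissors lying flat, 185 mm long, 10 mm high; origin at the pivot. Bystander, right front
- mould_half: half of a wooden cigar mould, grooved block 130 x 256 x 40 mm; origin under its centre. Bystander, left side

How it is judged:
By the outcome, as a careful person would: the job done as asked, in the order asked, and still so for the second after the job is handed in, while the arm keeps its last pose, push and grip.
It also fails if it takes over 45 s, if anything falls off the work surface, if the arm or the gripper's body presses on something with over 40 N, if the wrist force passes 120 N, or if a joint passes its speed limit or range.

## Working session

There is one attempt and no reset: what is moved stays moved. The work goes in short steps, Python scripts to look and compute and a tool call to move; the robot and the scene stay as the last step left them, time stands still between calls to the robot, and variables do not carry over. Pictures are saved under pics/ and viewed, at most 10 in all, crops included, and the job is handed in when it is done.

Besides the shell and the picture viewer there is one more tool, called after "Emit:" as a command line: name --argument value ..., lists and objects as JSON in quotes. arm_command: Moves the arm, as the interface text tells. Its arguments: {"type":"object","properties":{"motion":{"type":"array","items":{"type":"object","properties":{"grip":{"type":"number"},"tx":{"type":"number","minimum":-1,"maximum":1},"ty":{"type":"number","minimum":-1,"maximum":1},"tz":{"type":"number","minimum":-1,"maximum":1},"twist":{"type":"number","minimum":-1,"maximum":1}}}}},"required":["motion"]}

```bash
mkdir -p pics; ls; cat > h.py <<'E'
import numpy as np,cv2
from station import telemetry, imaging, job_done, bot
def snap(n,f):
    d=imaging.get_image(n); cv2.imwrite(f'pics/{f}.png',cv2.cvtColor(d['frame'],cv2.COLOR_RGB2BGR)); np.savez(f'pics/{f}.npz',**{k:np.array(d[k]) for k in('frame','K','R','t')}); return d
def load(f): return dict(np.load(f'pics/{f}.npz'))
def ray(d,u,v):
    r=d['R'].T@np.linalg.solve(d['K'],[u,v,1.]); return -d['R'].T@d['t'],r
def onz(d,u,v,z):
    c,r=ray(d,u,v); return c+r*(z-c[2])/r[2]
def proj(d,X):
    p=d['K']@(d['R']@np.asarray(X,float)+d['t']); return p[:2]/p[2]
E
python3 - <<'E'
from h import *
for n in('top','side'):
    d=snap(n,n+'0'); print(n,d['K'],-d['R'].T@d['t'],d['R'])
o=telemetry.get_obs();print(o)
E
```

```text
pics
top [[468.26995014   0.         257.51939751]
 [  0.         468.26995014 197.59344744]
 [  0.           0.           1.        ]] [0.33188511 0.11829075 1.88141334] [[-0.00612042 -0.9999358   0.0095365 ]
 [-0.99482012  0.00512088 -0.1015219 ]
 [ 0.10146655 -0.01010846 -0.99478759]]
side [[481.99975181   0.         258.36189637]
 [  0.         481.99975181 193.30965764]
 [  0.           0.           1.        ]] [ 0.37080877 -1.13972907  1.33564754] [[ 0.99409196 -0.10844151 -0.00464808]
 [-0.07949827 -0.69827447 -0.71140199]
 [ 0.07389987  0.70756851 -0.70276995]]
{'time_s': 0.1, 'joint_positions': array([-9.08423204e-01,  3.85488182e-01,  6.74152169e-03, -4.13075030e-04,
       -1.19400380e+00, -2.58589379e-01]), 'joint_velocities': array([-0.00201831, -0.00190423,  0.0020548 ,  0.00011094,  0.00144703,
       -0.00245435]), 'joint_efforts': array([-4.87202869e-04, -3.93318772e+01,  1.88928884e+01,  4.19800535e+00,
       -2.60368892e-03,  5.64085525e-06]), 'tcp_pos': array([ 0.24537986, -0.5742954 ,  0.25532083]), 'eef_rot': array([-2.00448401e-01,  9.79703755e-01,  9.60604647e-04, -2.62210501e-04]), 'ft_force': array([0.30964103, 0.18189859, 0.21601558]), 'torque': array([-0.02267106, -0.02433573, -0.01435934]), 'gripper_force': 0.0, 'width': 0.08537740223123207}
```

View pics/top0.png

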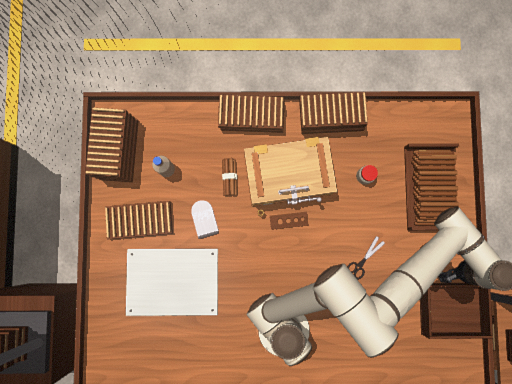

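View pics/side0.png

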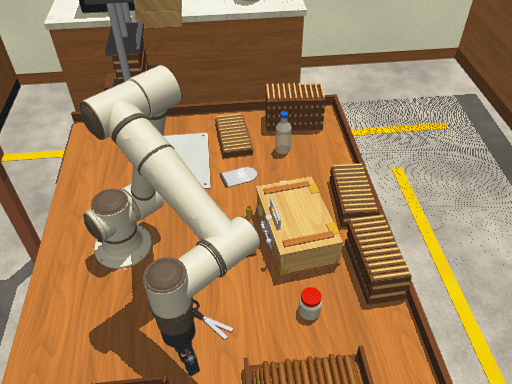

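The top view shows the lid with corners near (245,148), (328,139), (338,196) and (250,207), the handle near (294,189) and the bolt near (305,201). The side view shows the handle near (275,212). I'll enlarge both.

```bash
python3 - <<'E'
from h import *
a=load('top0')['frame'][130:225,235:345]; b=load('side0')['frame'][170:285,235:345]
f=lambda i,h:cv2.resize(i,(i.shape[1]*5-160 if 0 else 396,h),interpolation=cv2.INTER_CUBIC)
A=f(a,342);B=f(b,414)
A=np.vstack([A,np.zeros((72,396,3),np.uint8)])
cv2.imwrite('pics/crop.png',np.hstack([A,B])[:,:,::-1])
E
```

```text
(no output)
```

View pics/crop.png

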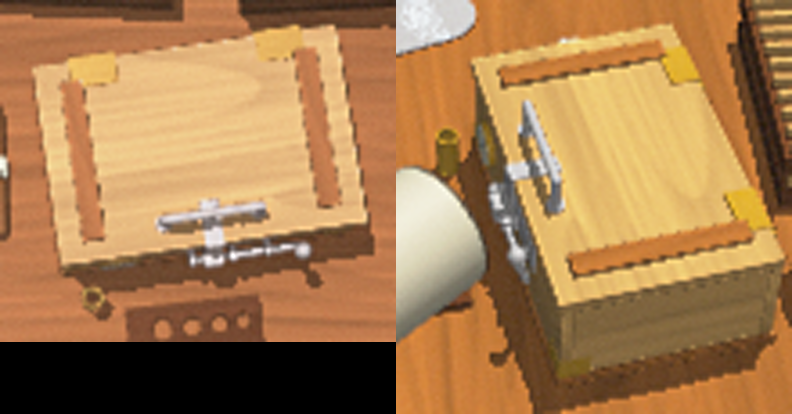

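The crop shows the lid's quadrilateral, the handle bar from crop (160,222) to (268,210), and the knob at crop (303,250), i.e. pixel (319.2,199.4). Next I fit the chest pose.

```bash
python3 - <<'E'
from h import *
d=load('top0'); P=lambda u,v:(235+(u+.5)/3.6-.5,130+(v+.5)/3.6-.5)
C=np.array([onz(d,*P(*c),.124)[:2] for c in[(35,67),(338,27),(370,220),(62,272)]]) # BL,BR,FR,FL
print(C,[np.linalg.norm(C[i]-C[(i+1)%4]) for i in range(4)])
# hand-corner rigid fit: lid x from -.109 to .105 , y +-.163
M=np.array([[.105,.163],[.105,-.163],[-.109,-.163],[-.109,.163]])
m=M.mean(0);c=C.mean(0);A=(C-c);B=(M-m)
yaw=np.arctan2((B[:,0]*A[:,1]-B[:,1]*A[:,0]).sum(),(A*B).sum())
R=np.array([[np.cos(yaw),-np.sin(yaw)],[np.sin(yaw),np.cos(yaw)]]);o=c-R@m
print('yaw',yaw,'o',o,'res mm',1000*(C-(M@R.T+o)))
g=lambda x,y:R@[x,y]+o
print('handle pred',g(-.08,0),'knob shot pred',g(-.128,-.085),'hinge',g(.105,0))
h=[onz(d,*P(*q),.159)[:2] for q in[(160,222),(268,210)]]
print('handle meas',np.mean(h,0),'len',np.linalg.norm(h[0]-h[1]),'yaw',np.arctan2(*( (h[0]-h[1])*[-1,1])))
k=onz(d,*P(303,250),.114)[:2];print('knob meas',k,'chest',R.T@(k-o))
s=load('side0')
# side check
for n,X in dict(knob=[*k,.114],handle=[*g(-.08,0),.159],FR=[*g(-.109,-.163),.124],BR=[*g(.105,-.163),.124],FL=[*g(-.109,.163),.124]).items():
    p=proj(s,X);print(n,p,'crop',396+(p[0]-235)*3.6,(p[1]-170)*3.6)
E
```

```text
[[ 0.70049827  0.14944478]
 [ 0.7423968  -0.17286741]
 [ 0.5356146  -0.20210681]
 [ 0.48247446  0.12191874]] [np.float64(0.32502405766136033), np.float64(0.20883922158204857), np.float64(0.3283541246121739), np.float64(0.21975455460220106)]
yaw 0.14203551178747903 o [ 0.61722589 -0.02561956] res mm [[ 2.40375787 -1.15786887]
 [-1.84575263 -0.75291508]
 [ 3.21704667  0.30119182]
 [-3.77505191  1.60959213]]
handle pred [ 0.5380315  -0.03694423] knob shot pred [ 0.50254733 -0.12788307] hinge [ 0.72116853 -0.01075592]
handle meas [ 0.53651243 -0.03496707] len 0.11209573347792788 yaw 0.10623541316463346
knob meas [ 0.50527265 -0.13238519] chest [-0.12593944 -0.08984257]
knob [267.54011702 240.55444816] crop 513.1444212643538 253.99601338481838
handle [273.87224203 209.2999617 ] crop 535.9400713039437 141.47986210231272
FR [278.76415858 254.7534714 ] crop 553.550970896506 305.11249702742435
BR [342.17917096 241.58502368] crop 781.8450154628763 257.7060852382177
FL [253.89031037 185.86300554] crop 464.0051173236912 57.10681995090531
```

Emit:
arm_command --motion '[{"twist": -1,"grip": 255},{"twist": -1,"grip": 255},{"twist": -1,"grip": 255},{"twist": -1,"grip": 255},{"twist": -1,"grip": 255},{"twist": -1,"grip": 255},{"twist": -1,"grip": 255},{"twist": -1,"grip": 255},{"twist": -1,"grip": 255},{"twist": -1,"grip": 255}]'

```text
schema error: expected keys grip, tx, ty, tz, twist
```

Emit:
arm_command --motion '[{"twist": -1,"grip": 255},{"twist": -1,"grip": 255},{"twist": -1,"grip": 255},{"twist": -1,"grip": 255},{"twist": -1,"grip": 255},{"twist": -1,"grip": 255},{"twist": -0.4,"grip": 255},{"grip": 255}]'

```text
schema error: expected keys grip, tx, ty, tz, twist
```

```bash
cat >> h.py <<'E'
from scipy.spatial.transform import Rotation as Ro
def go(X):
    o=telemetry.get_obs();T=Ro.from_quat(o['eef_rot']).as_matrix()
    X=np.array(X,float); print('tcp',o['tcp_pos'].round(4),'tooly deg',np.degrees(np.arctan2(T[1,1],T[0,1])).round(2),'units',(T.T@(X-o['tcp_pos'])/.03).round(2),'F',o['ft_force'].round(1),'w',o['width'].round(4),'t',o['time_s'],'j',o['joint_positions'].round(2))
    return T
E
python3 -c "
from h import *
print(go([.496,-.104,.22]))"
```

```text
Traceback (most recent call last):
  File "h.py", line 15, in go
    X=np.array(X,float); print('tcp',o['tcp_pos'].round(4),'tooly deg',np.degrees(np.arctan2(T[1,1],T[0,1])).round(2),'units',(T.T@(X-o['tcp_pos'])/.03).round(2),'F',o['ft_force'].round(1),'w',o['width'].round(4),'t',o['time_s'],'j',o['joint_positions'].round(2))
                                                                                                                                                                                                 ^^^^^^^^^^^^^^^^
AttributeError: 'float' object has no attribute 'round'
```

All keys are needed in every row.

Emit:
arm_command --motion '[{"tx": 0,"ty": 0,"tz": 0,"twist": -1,"grip": 255},{"tx": 0,"ty": 0,"tz": 0,"twist": -1,"grip": 255},{"tx": 0,"ty": 0,"tz": 0,"twist": -1,"grip": 255},{"tx": 0,"ty": 0,"tz": 0,"twist": -1,"grip": 255},{"tx": 0,"ty": 0,"tz": 0,"twist": -1,"grip": 255},{"tx": 0,"ty": 0,"tz": 0,"twist": -1,"grip": 255},{"tx": 0,"ty": 0,"tz": 0,"twist": -1,"grip": 255},{"tx": 0,"ty": 0,"tz": 0,"twist": -1,"grip": 255},{"tx": 0,"ty": 0,"tz": 0,"twist": -1,"grip": 255},{"tx": 0,"ty": 0,"tz": 0,"twist": -1,"grip": 255}]'

```text
time_s: 1.35
tcp_pos: [0.2455, -0.5744, 0.2556]
eef_rot: [-0.567, 0.824, 0.001, 0.0]
ft_force: [1.6, 0.2, -0.4]
width: 0.0001
gripper_force: 0.0
```

Emit:
arm_command --motion '[{"tx": 0,"ty": 0,"tz": 0,"twist": -1,"grip": 255},{"tx": 0,"ty": 0,"tz": 0,"twist": -1,"grip": 255},{"tx": 0,"ty": 0,"tz": 0,"twist": -1,"grip": 255},{"tx": 0,"ty": 0,"tz": 0,"twist": -1,"grip": 255},{"tx": 0,"ty": 0,"tz": 0,"twist": -1,"grip": 255},{"tx": 0,"ty": 0,"tz": 0,"twist": -1,"grip": 255},{"tx": 0,"ty": 0,"tz": 0,"twist": -0.4,"grip": 255},{"tx": 0,"ty": 0,"tz": 0,"twist": 0,"grip": 255}]'

```text
time_s: 2.35
tcp_pos: [0.2455, -0.5746, 0.256]
eef_rot: [0.756, -0.654, -0.0, -0.0]
ft_force: [-0.3, -0.9, 0.5]
width: -0.0001
gripper_force: 0.0
```

```bash
sed -i "s/o\['width'\].round(4)/round(float(o['width']),4)/" h.py
python3 -c "
from h import *
print(go([.496,-.104,.22]))"
```

```text
tcp [ 0.2455 -0.5746  0.256 ] tooly deg -171.73 units [-14.32 -10.52   1.21] F [-0.3 -0.9  0.5] w -0.0001 t 2.35 j [-0.91  0.38  0.01 -0.   -1.19  1.05]
[[ 1.43754639e-01 -9.89613322e-01 -2.75800350e-04]
 [-9.89613199e-01 -1.43754769e-01  5.31772764e-04]
 [-5.65897027e-04  1.96490865e-04 -9.99999821e-01]]
```

Emit:
arm_command --motion '[{"tx": -0.8,"ty": -0.6,"tz": 0,"twist": 0,"grip": 255},{"tx": -0.8,"ty": -0.6,"tz": 0,"twist": 0,"grip": 255},{"tx": -0.8,"ty": -0.6,"tz": 0,"twist": 0,"grip": 255},{"tx": -0.8,"ty": -0.6,"tz": 0,"twist": 0,"grip": 255},{"tx": -0.8,"ty": -0.6,"tz": 0,"twist": 0,"grip": 255},{"tx": -0.8,"ty": -0.6,"tz": 0,"twist": 0,"grip": 255},{"tx": -0.8,"ty": -0.6,"tz": 0,"twist": 0,"grip": 255},{"tx": -0.8,"ty": -0.6,"tz": 0,"twist": 0,"grip": 255},{"tx": -0.8,"ty": -0.6,"tz": 0,"twist": 0,"grip": 255},{"tx": -0.8,"ty": -0.6,"tz": 0,"twist": 0,"grip": 255}]'

```text
time_s: 3.6
tcp_pos: [0.3894, -0.3103, 0.2564]
eef_rot: [0.756, -0.654, 0.0, -0.0]
ft_force: [0.3, -1.0, -1.1]
width: 0.0001
gripper_force: 0.0
```

Emit:
arm_command --motion '[{"tx": -0.8,"ty": -0.6,"tz": 0,"twist": 0,"grip": 255},{"tx": -0.8,"ty": -0.6,"tz": 0,"twist": 0,"grip": 255},{"tx": -0.8,"ty": -0.6,"tz": 0,"twist": 0,"grip": 255},{"tx": -0.8,"ty": -0.6,"tz": 0,"twist": 0,"grip": 255},{"tx": -0.8,"ty": -0.6,"tz": 0,"twist": 0,"grip": 255},{"tx": -0.8,"ty": -0.6,"tz": 0.2,"twist": 0,"grip": 255},{"tx": -0.8,"ty": -0.6,"tz": 0.5,"twist": 0,"grip": 255},{"tx": -0.7,"ty": -0.3,"tz": 0.5,"twist": 0,"grip": 255},{"tx": 0,"ty": 0,"tz": 0,"twist": 0,"grip": 255},{"tx": 0,"ty": 0,"tz": 0,"twist": 0,"grip": 255}]'

```text
time_s: 4.85
tcp_pos: [0.4954, -0.105, 0.2208]
eef_rot: [0.756, -0.654, 0.0, -0.0]
ft_force: [0.3, 0.3, -0.6]
width: 0.0003
gripper_force: 0.0
```

```bash

python3 -c "
from h import *
go([.496,-.104,.127])
snap('side','side1');d=load('side1');f=d['frame'][150:300,205:355];cv2.imwrite('pics/c1.png',cv2.resize(f,(600,600),interpolation=cv2.INTER_CUBIC)[:,:,::-1])"
```

```text
tcp [ 0.4954 -0.105   0.2208] tooly deg -171.7 units [-0.03 -0.02  3.13] F [ 0.3  0.3 -0.6] w 0.0003 t 4.85 j [ 0.11  0.21 -0.33  0.   -1.02  0.03]
```

View pics/c1.png

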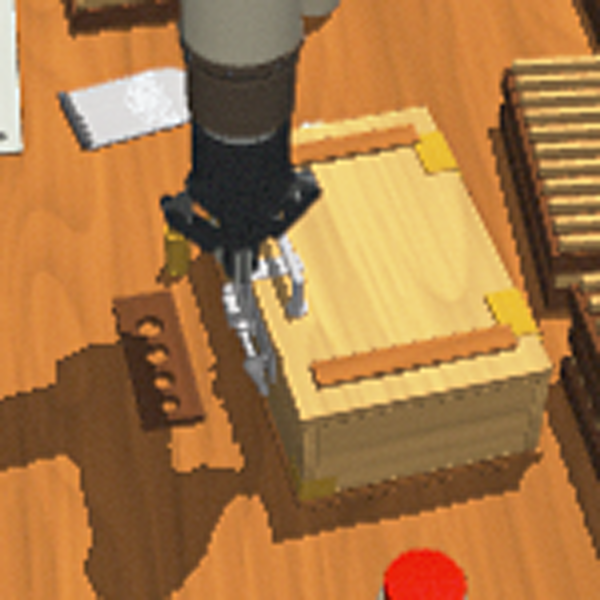

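The side view (crop px/4) shows the closed fingertips near crop (240,285), in front of the lid edge. They sit left of the knob at (262,380) and clear of the handle. I'll descend beside the knob.

Emit:
arm_command --motion '[{"tx": 0,"ty": 0,"tz": 0.8,"twist": 0,"grip": 255},{"tx": 0,"ty": 0,"tz": 0.8,"twist": 0,"grip": 255},{"tx": 0,"ty": 0,"tz": 0.6,"twist": 0,"grip": 255},{"tx": 0,"ty": 0,"tz": 0.5,"twist": 0,"grip": 255},{"tx": 0,"ty": 0,"tz": 0.2,"twist": 0,"grip": 255},{"tx": 0,"ty": 0,"tz": 0,"twist": 0,"grip": 255}]'

```text
time_s: 5.65
tcp_pos: [0.4954, -0.1049, 0.1334]
eef_rot: [0.756, -0.654, 0.0, 0.0]
ft_force: [0.2, -0.0, -0.7]
width: -0.0
gripper_force: 0.0
```

Emit:
arm_command --motion '[{"tx": 0.2,"ty": 0,"tz": 0,"twist": 0,"grip": 255},{"tx": 0.2,"ty": 0,"tz": 0,"twist": 0,"grip": 255},{"tx": 0.2,"ty": 0,"tz": 0,"twist": 0,"grip": 255},{"tx": 0,"ty": 0,"tz": 0,"twist": 0,"grip": 255}]'

```text
time_s: 6.15
tcp_pos: [0.4981, -0.123, 0.1335]
eef_rot: [0.756, -0.654, 0.0, -0.0]
ft_force: [0.1, 0.8, -0.2]
width: 0.0
gripper_force: 0.0
```

```bash

python3 -c "
from h import *
go([.496,-.104,.127])"
```

```text
tcp [ 0.4981 -0.123   0.1335] tooly deg -171.73 units [-0.64 -0.02  0.22] F [ 0.1  0.8 -0.2] w 0.0 t 6.15 j [ 0.07  0.33 -0.43  0.   -0.81  0.07]
```

Emit:
arm_command --motion '[{"tx": 0.2,"ty": 0,"tz": 0,"twist": 0,"grip": 255},{"tx": 0.2,"ty": 0,"tz": 0,"twist": 0,"grip": 255},{"tx": 0.2,"ty": 0,"tz": 0,"twist": 0,"grip": 255},{"tx": 0.2,"ty": 0,"tz": 0,"twist": 0,"grip": 255},{"tx": 0.1,"ty": 0,"tz": 0,"twist": 0,"grip": 255}]'

```text
time_s: 6.78
tcp_pos: [0.5018, -0.1497, 0.1333]
eef_rot: [0.756, -0.654, -0.0, 0.0]
ft_force: [-0.5, 2.5, 1.2]
width: -0.0001
gripper_force: 1.0
```

Emit:
arm_command --motion '[{"tx": 0.1,"ty": 0,"tz": 0,"twist": 0,"grip": 255},{"tx": 0.05,"ty": 0,"tz": 0,"twist": 0,"grip": 255}]'

```text
time_s: 7.02
tcp_pos: [0.5024, -0.1538, 0.1333]
eef_rot: [0.756, -0.654, -0.0, 0.0]
ft_force: [-0.4, 2.7, 2.1]
width: 0.0003
gripper_force: 1.0
```

Emit:
arm_command --motion '[{"tx": 0.05,"ty": 0,"tz": 0,"twist": 0,"grip": 255},{"tx": 0.05,"ty": 0,"tz": 0,"twist": 0,"grip": 255}]'

```text
time_s: 7.28
tcp_pos: [0.5027, -0.1564, 0.1332]
eef_rot: [0.756, -0.654, -0.0, -0.0]
ft_force: [-0.5, 6.8, 3.6]
width: 0.0001
gripper_force: 3.5
```

Emit:
arm_command --motion '[{"tx": 0.05,"ty": 0,"tz": 0,"twist": 0,"grip": 255}]'

```text
time_s: 7.4
tcp_pos: [0.5027, -0.1568, 0.1331]
eef_rot: [0.756, -0.654, -0.001, -0.001]
ft_force: [-2.2, 12.7, 4.5]
width: -0.0001
gripper_force: 6.5
```

Emit:
arm_command --motion '[{"tx": 0.05,"ty": 0,"tz": 0,"twist": 0,"grip": 255},{"tx": 0,"ty": 0,"tz": 0,"twist": 0,"grip": 255}]'

```text
time_s: 7.65
tcp_pos: [0.5028, -0.1569, 0.1331]
eef_rot: [0.756, -0.654, -0.002, -0.001]
ft_force: [-2.3, 14.1, 4.8]
width: 0.0001
gripper_force: 7.6
```

Emit:
arm_command --motion '[{"tx": -0.3,"ty": 0,"tz": 0,"twist": 0,"grip": 255},{"tx": -0.2,"ty": 0,"tz": -0.5,"twist": 0,"grip": 255},{"tx": 0,"ty": 0,"tz": -1,"twist": 0,"grip": 255},{"tx": 0,"ty": 0,"tz": -1,"twist": 0,"grip": 255},{"tx": 0,"ty": 0,"tz": -1,"twist": 0,"grip": 0},{"tx": 0,"ty": 0,"tz": -0.3,"twist": 0,"grip": 0},{"tx": 0,"ty": 0,"tz": 0,"twist": 0,"grip": 0}]'

```text
time_s: 8.52
tcp_pos: [0.5011, -0.1449, 0.2477]
eef_rot: [0.756, -0.654, 0.0, -0.0]
ft_force: [-0.1, 0.4, -1.1]
width: 0.0547
gripper_force: 0.0
```

```bash

python3 -c "
from h import *
go([.537,-.036,.165])
d=snap('top','top1')"
```

```text
tcp [ 0.5011 -0.1449  0.2477] tooly deg -171.72 units [-3.42 -1.71  2.76] F [-0.1  0.4 -1.1] w 0.0547 t 8.525 j [ 0.03  0.22 -0.26 -0.   -1.1   0.11]
```

Emit:
arm_command --motion '[{"tx": -0.9,"ty": -0.5,"tz": 0,"twist": 0,"grip": 0},{"tx": -0.9,"ty": -0.5,"tz": 0,"twist": 0,"grip": 0},{"tx": -0.9,"ty": -0.4,"tz": 0,"twist": 0,"grip": 0},{"tx": -0.7,"ty": -0.3,"tz": 0,"twist": 0,"grip": 0},{"tx": 0,"ty": 0,"tz": 0,"twist": 0,"grip": 0},{"tx": 0,"ty": 0,"tz": 0,"twist": 0,"grip": 0}]'

```text
time_s: 9.32
tcp_pos: [0.5363, -0.0368, 0.2463]
eef_rot: [0.756, -0.654, -0.001, 0.001]
ft_force: [-0.0, 0.3, 0.8]
width: 0.0853
gripper_force: 0.0
```

```bash

python3 -c "
from h import *
go([.537,-.036,.165])
snap('side','side2');d=load('side2');f=d['frame'][150:300,205:355];cv2.imwrite('pics/c2.png',cv2.resize(f,(600,600),interpolation=cv2.INTER_CUBIC)[:,:,::-1])"
```

```text
tcp [ 0.5363 -0.0368  0.2463] tooly deg -171.7 units [-0.02 -0.03  2.71] F [-0.   0.3  0.8] w 0.0853 t 9.325 j [ 0.23  0.25 -0.22 -0.   -1.11 -0.09]
```

View pics/c2.png

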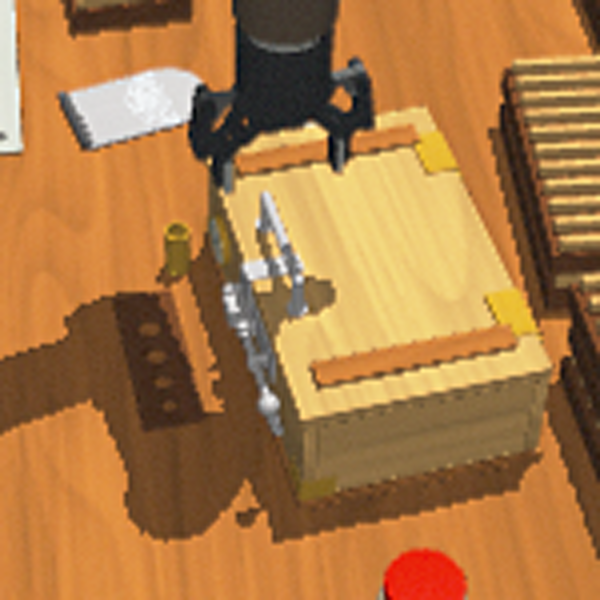

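The knob is now drawn, at crop (268,405), well past the eye. The open fingers straddle the handle bar, which runs from crop (267,200) to (298,285). I'll descend and grasp.

Emit:
arm_command --motion '[{"tx": 0,"ty": 0,"tz": 0.8,"twist": 0,"grip": 0},{"tx": 0,"ty": 0,"tz": 0.8,"twist": 0,"grip": 0},{"tx": 0,"ty": 0,"tz": 0.6,"twist": 0,"grip": 0},{"tx": 0,"ty": 0,"tz": 0.4,"twist": 0,"grip": 0},{"tx": 0,"ty": 0,"tz": 0.1,"twist": 0,"grip": 0},{"tx": 0,"ty": 0,"tz": 0,"twist": 0,"grip": 100},{"tx": 0,"ty": 0,"tz": 0,"twist": 0,"grip": 160},{"tx": 0,"ty": 0,"tz": 0,"twist": 0,"grip": 180}]'

```text
time_s: 10.38
tcp_pos: [0.5371, -0.0364, 0.1669]
eef_rot: [0.757, -0.654, 0.0, -0.0]
ft_force: [0.7, -0.1, 0.2]
width: 0.0317
gripper_force: 0.0
```

Emit:
arm_command --motion '[{"tx": 0,"ty": 0,"tz": 0,"twist": 0,"grip": 200},{"tx": 0,"ty": 0,"tz": 0,"twist": 0,"grip": 215},{"tx": 0,"ty": 0,"tz": 0,"twist": 0,"grip": 230}]'

```text
time_s: 10.75
tcp_pos: [0.5392, -0.0361, 0.1668]
eef_rot: [0.757, -0.654, 0.002, -0.002]
ft_force: [4.9, 0.4, -1.2]
width: 0.0087
gripper_force: 25.1
```

Emit:
arm_command --motion '[{"tx": 0,"ty": 0,"tz": 0,"twist": 0,"grip": 255},{"tx": 0,"ty": 0,"tz": 0,"twist": 0,"grip": 255},{"tx": 0,"ty": 0,"tz": 0,"twist": 0,"grip": 255}]'

```text
time_s: 11.12
tcp_pos: [0.5392, -0.036, 0.1669]
eef_rot: [0.757, -0.654, 0.002, -0.002]
ft_force: [6.0, 0.3, -1.8]
width: 0.0075
gripper_force: 58.4
```

```bash
python3 -c "
from h import *
t=np.radians(np.arange(0,61,2.));x=-.185*np.cos(t)+.049*np.sin(t);z=.185*np.sin(t)+.049*np.cos(t)
c=np.c_[-(x-x[0]),-(z-z[0])]/.03
q=np.diff(c.round(2),axis=0).round(2);print(q.tolist());print(c[::10])"
```

```text
[[-0.06, -0.21], [-0.07, -0.22], [-0.07, -0.21], [-0.09, -0.2], [-0.09, -0.21], [-0.09, -0.2], [-0.11, -0.19], [-0.11, -0.2], [-0.12, -0.19], [-0.12, -0.18], [-0.13, -0.18], [-0.14, -0.18], [-0.14, -0.17], [-0.15, -0.16], [-0.15, -0.16], [-0.16, -0.16], [-0.17, -0.15], [-0.17, -0.14], [-0.17, -0.14], [-0.18, -0.13], [-0.19, -0.13], [-0.19, -0.12], [-0.19, -0.11], [-0.19, -0.1], [-0.2, -0.1], [-0.21, -0.09], [-0.2, -0.09], [-0.21, -0.07], [-0.21, -0.07], [-0.22, -0.06]]
[[-0.         -0.        ]
 [-0.93052841 -2.01062216]
 [-2.49261236 -3.58172952]
 [-4.49784149 -4.52382332]]
```

Three small rows first, to confirm the lid is free.

Emit:
arm_command --motion '[{"tx": 0,"ty": -0.07,"tz": 0,"twist": 0,"grip": 255},{"tx": 0,"ty": -0.06,"tz": -0.21,"twist": 0,"grip": 255},{"tx": 0,"ty": -0.07,"tz": -0.22,"twist": 0,"grip": 255},{"tx": 0,"ty": -0.07,"tz": -0.21,"twist": 0,"grip": 255}]'

```text
time_s: 11.62
tcp_pos: [0.545, -0.0352, 0.1853]
eef_rot: [0.756, -0.654, -0.0, 0.0]
ft_force: [5.8, -0.4, -6.1]
width: 0.0078
gripper_force: 58.3
```

Emit:
arm_command --motion '[{"tx": 0,"ty": -0.09,"tz": -0.2,"twist": 0,"grip": 255},{"tx": 0,"ty": -0.09,"tz": -0.21,"twist": 0,"grip": 255},{"tx": 0,"ty": -0.09,"tz": -0.2,"twist": 0,"grip": 255},{"tx": 0,"ty": -0.11,"tz": -0.19,"twist": 0,"grip": 255},{"tx": 0,"ty": -0.11,"tz": -0.2,"twist": 0,"grip": 255},{"tx": 0,"ty": -0.12,"tz": -0.19,"twist": 0,"grip": 255},{"tx": 0,"ty": -0.12,"tz": -0.18,"twist": 0,"grip": 255}]'

```text
time_s: 12.5
tcp_pos: [0.5656, -0.0323, 0.2265]
eef_rot: [0.756, -0.654, -0.001, 0.001]
ft_force: [-1.5, -0.0, -5.4]
width: 0.0076
gripper_force: 58.3
```

Emit:
arm_command --motion '[{"tx": 0,"ty": -0.13,"tz": -0.18,"twist": 0,"grip": 255},{"tx": 0,"ty": -0.14,"tz": -0.18,"twist": 0,"grip": 255},{"tx": 0,"ty": -0.14,"tz": -0.17,"twist": 0,"grip": 255},{"tx": 0,"ty": -0.15,"tz": -0.16,"twist": 0,"grip": 255},{"tx": 0,"ty": -0.15,"tz": -0.16,"twist": 0,"grip": 255},{"tx": 0,"ty": 0,"tz": 0,"twist": 0,"grip": 255}]'

```text
time_s: 13.25
tcp_pos: [0.5868, -0.0294, 0.2535]
eef_rot: [0.756, -0.654, -0.001, 0.001]
ft_force: [-7.4, -0.3, 2.0]
width: 0.0079
gripper_force: 58.6
```

```bash

python3 -c "
from h import *
go([.5392,-.036,.1669])
snap('side','side3');d=load('side3');f=d['frame'][150:300,205:355];cv2.imwrite('pics/c3.png',cv2.resize(f,(600,600),interpolation=cv2.INTER_CUBIC)[:,:,::-1])"
```

```text
tcp [ 0.5868 -0.0294  0.2535] tooly deg -171.69 units [-0.01  1.59  2.89] F [-7.4 -0.3  2. ] w 0.0079 t 13.25 j [ 0.23  0.32 -0.09  0.   -1.16 -0.08]
```

View pics/c3.png

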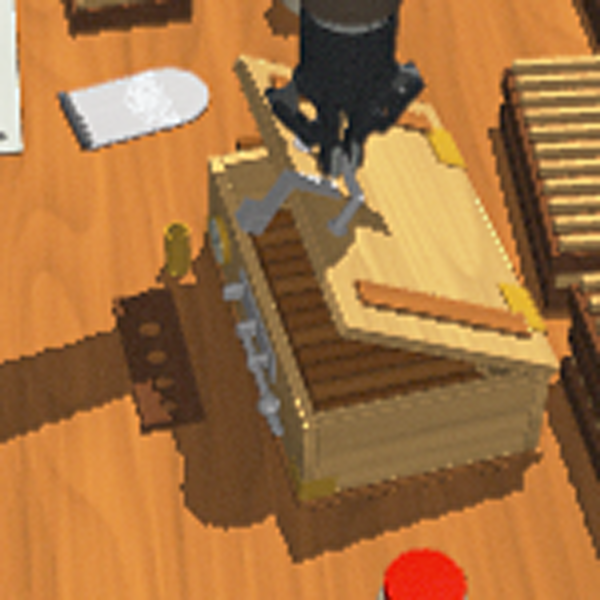

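The lid is open about 30°, the handle is held at crop (345,185) and the bolt is still drawn with its knob at (268,405). I'll continue and relieve the slight rearward push.

Emit:
arm_command --motion '[{"tx": 0,"ty": -0.12,"tz": -0.16,"twist": 0,"grip": 255},{"tx": 0,"ty": -0.14,"tz": -0.15,"twist": 0,"grip": 255},{"tx": 0,"ty": -0.17,"tz": -0.14,"twist": 0,"grip": 255},{"tx": 0,"ty": -0.17,"tz": -0.14,"twist": 0,"grip": 255},{"tx": 0,"ty": -0.18,"tz": -0.13,"twist": 0,"grip": 255}]'

```text
time_s: 13.92
tcp_pos: [0.6108, -0.026, 0.2754]
eef_rot: [0.757, -0.654, 0.0, 0.0]
ft_force: [-6.7, -0.5, 4.1]
width: 0.0074
gripper_force: 58.5
```

Emit:
arm_command --motion '[{"tx": 0,"ty": -0.19,"tz": -0.13,"twist": 0,"grip": 255},{"tx": 0,"ty": -0.19,"tz": -0.12,"twist": 0,"grip": 255},{"tx": 0,"ty": -0.19,"tz": -0.11,"twist": 0,"grip": 255},{"tx": 0,"ty": -0.19,"tz": -0.1,"twist": 0,"grip": 255},{"tx": 0,"ty": -0.2,"tz": -0.1,"twist": 0,"grip": 255}]'

```text
time_s: 14.55
tcp_pos: [0.6394, -0.022, 0.2936]
eef_rot: [0.757, -0.654, 0.001, 0.0]
ft_force: [-6.4, 0.4, 6.9]
width: 0.0076
gripper_force: 58.6
```

```bash

python3 -c "
from h import *
go([.5392,-.036,.1669])
o=telemetry.get_obs();print(o['torque'])"
```

```text
tcp [ 0.6394 -0.022   0.2936] tooly deg -171.66 units [-0.03  3.38  4.22] F [-6.4  0.4  6.9] w 0.0076 t 14.55 j [ 0.22  0.39  0.11  0.   -1.29 -0.07]
[ 0.11984725  1.9947339  -0.10684612]
```

```bash

python3 -c "
from h import *
from scipy.optimize import least_squares
x=np.array([5.9,26.6,48.0,72.3,101.4]);z=np.array([185.3,226.5,253.5,275.4,293.6])
for free in(0,1):
  f=lambda p:np.hypot(x-p[0],z-p[1])-(191.4+(p[2] if free else 0))
  r=least_squares(f,[185,118,0]);p=r.x;a=np.degrees(np.arctan2(z-p[1],p[0]-x))-np.degrees(np.arctan2(49,185));print(p,r.fun.round(2),a.round(1))
  b=np.radians(60+14.83);R=191.4+p[2]*free;print('at60',p[0]-R*np.cos(b)-101.4,p[1]+R*np.sin(b)-293.6)
snap('side','side4');d=load('side4');f=d['frame'][130:280,205:355];cv2.imwrite('pics/c4.png',cv2.resize(f,(600,600),interpolation=cv2.INTER_CUBIC)[:,:,::-1])"
```

```text
[186.80938503 122.06885017   0.        ] [ 0.24 -0.16 -0.24 -0.03  0.22] [ 4.4 18.3 28.6 38.4 48.7]
at60 35.323093982844654 13.199257649819174
[191.54714025 117.90402821   6.09440984] [ 0.01 -0.01 -0.03  0.05 -0.02] [ 5.1 18.5 28.5 38.  48. ]
at60 38.46604050135849 14.916477561040097
```

View pics/c4.png

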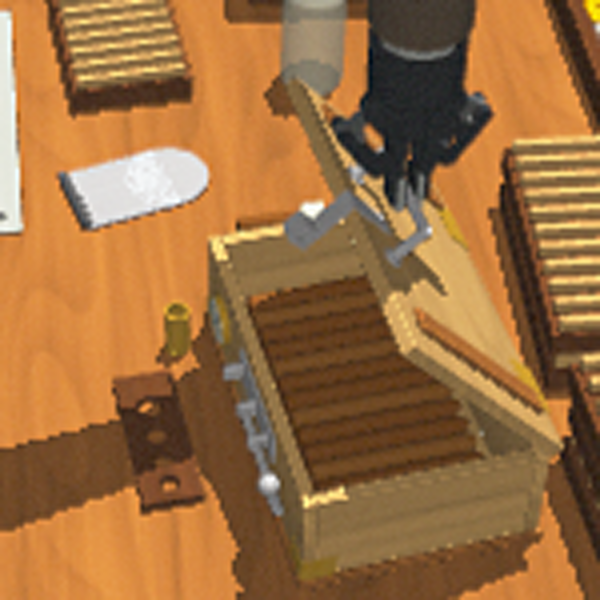

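The lid is at roughly 50° and the bolt is still drawn, knob at crop (268,485). The lid's front-right corner is near crop (400,350), which I'll compare with projected lid corners.

```bash
cat >> h.py <<'E'
yaw=.142;CR=np.array([[np.cos(yaw),-np.sin(yaw)],[np.sin(yaw),np.cos(yaw)]]);co=np.array([.6172,-.0256])
def lid(u,y,w,deg): # u from hinge to front, w above hinge plane
    t=np.radians(deg);x=.105-u*np.cos(t)+w*np.sin(t);z=.11+u*np.sin(t)+w*np.cos(t)
    return [*(CR@[x,y]+co),z]
E
python3 -c "
from h import *
d=load('side4')
for a in(46,48,50,52,54):
  print(a,[((proj(d,lid(.214,-.163,w,a))-[205,130]+.5)*4-.5).round(0).tolist() for w in(0,.014)],'FLtop',((proj(d,lid(.214,.163,.014,a))-[205,130]+.5)*4-.5).round(0).tolist())
print(((proj(d,[*(CR@[-.105,-.16]+co),.11])-[205,130]+.5)*4-.5).round(), ((proj(d,lid(0,-.163,0,0))-[205,130]+.5)*4-.5).round())
f=d['frame'][190:230,285:325];cv2.imwrite('pics/c5.png',cv2.resize(f,(600,600),interpolation=cv2.INTER_CUBIC)[:,:,::-1])"
```

```text
46 [[385.0, 366.0], [399.0, 355.0]] FLtop [280.0, 84.0]
48 [[393.0, 361.0], [407.0, 349.0]] FLtop [287.0, 79.0]
50 [[400.0, 355.0], [415.0, 344.0]] FLtop [294.0, 73.0]
52 [[408.0, 349.0], [423.0, 338.0]] FLtop [300.0, 68.0]
54 [[416.0, 343.0], [432.0, 333.0]] FLtop [308.0, 63.0]
[300. 508.] [548. 459.]
```

View pics/c5.png

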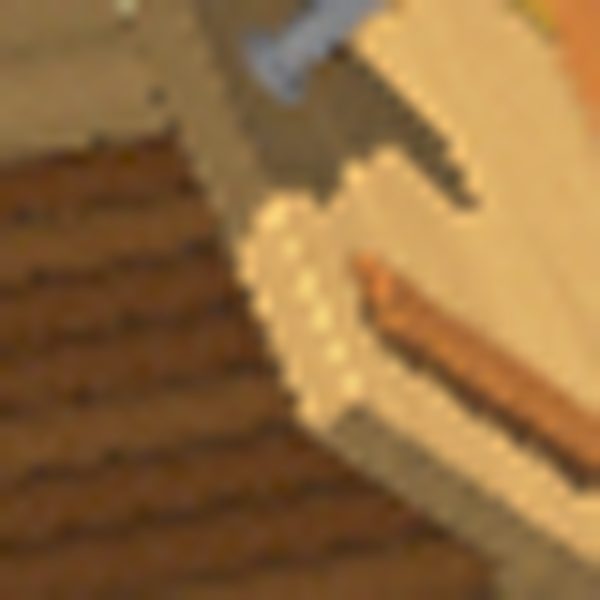

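The front-right corner is at pixel (306.2,218.5), which puts the lid at about 50°. About 10° remain, done with a little outward relief.

Emit:
arm_command --motion '[{"tx": 0,"ty": -0.19,"tz": -0.13,"twist": 0,"grip": 255},{"tx": 0,"ty": -0.2,"tz": -0.12,"twist": 0,"grip": 255},{"tx": 0,"ty": -0.2,"tz": -0.08,"twist": 0,"grip": 255},{"tx": 0,"ty": -0.2,"tz": -0.07,"twist": 0,"grip": 255},{"tx": 0,"ty": -0.15,"tz": -0.05,"twist": 0,"grip": 255},{"tx": 0,"ty": -0.1,"tz": -0.02,"twist": 0,"grip": 255},{"tx": 0,"ty": 0,"tz": 0,"twist": 0,"grip": 255},{"tx": 0,"ty": 0,"tz": 0,"twist": 0,"grip": 255},{"tx": 0,"ty": 0,"tz": 0,"twist": 0,"grip": 255},{"tx": 0,"ty": 0,"tz": 0,"twist": 0,"grip": 255}]'

```text
time_s: 15.85
tcp_pos: [0.6709, -0.0175, 0.3064]
eef_rot: [0.757, -0.654, 0.001, -0.0]
ft_force: [-4.6, -1.5, 5.5]
width: 0.0077
gripper_force: 58.9
```

```bash

python3 -c "
from h import *
go([.5392,-.036,.1669])
d=snap('side','side5');snap('top','top5')
for a in(56,58,60,62,64):
  print(a,[((proj(d,lid(.214,-.163,w,a))-[290,180])*12).round(0).tolist() for w in(0,.014)],'FLtop',proj(d,lid(.214,.163,.014,a)).round(1))
print('chest FR top',((proj(d,[*(CR@[-.105,-.16]+co),.11])-[260,230])*12).round())
f=lambda y,x:cv2.resize(d['frame'][y:y+50,x:x+33],(396,600),interpolation=cv2.INTER_CUBIC)
cv2.imwrite('pics/c6.png',np.hstack([f(180,290),f(230,260)])[:,:,::-1])"
```

```text
tcp [ 0.6709 -0.0175  0.3064] tooly deg -171.68 units [-0.03  4.44  4.64] F [-4.6 -1.5  5.5] w 0.0077 t 15.85 j [ 0.22  0.44  0.22  0.   -1.35 -0.07]
56 [[249.0, 409.0], [296.0, 379.0]] FLtop [283.4 144.3]
58 [[274.0, 393.0], [322.0, 364.0]] FLtop [285.2 143.2]
60 [[300.0, 378.0], [349.0, 349.0]] FLtop [287.1 142.1]
62 [[326.0, 363.0], [376.0, 335.0]] FLtop [289.1 141. ]
64 [[353.0, 348.0], [404.0, 322.0]] FLtop [291. 140.]
chest FR top [235. 318.]
```

View pics/c6.png

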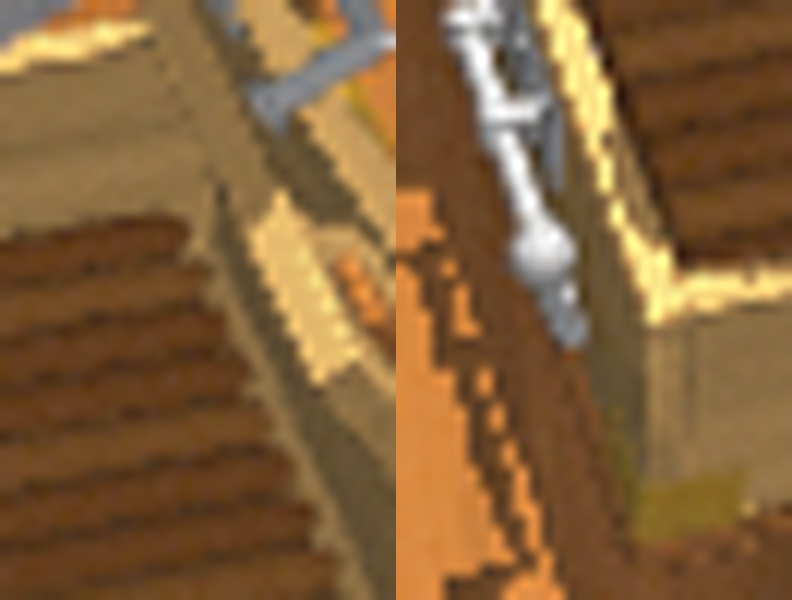

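The view shows the lid's front-right corner at crop (322,390), which gives 59–60° after the chest-corner correction. The knob at (540,250) is still drawn and the bar is firmly held, so I'll hand it in.

```bash
python3 -c "
from h import *
o=telemetry.get_obs();print(abs(o['joint_velocities']).max(),o['gripper_force']);print(job_done())"
```

```text
0.000923587419665845 58.852983713150024
the job is handed in; nothing more can be done
None
```

The bolt is drawn fully back to its stop, and the job was handed in with the gripper holding the lid steady at about 60° (59–60° measured from the side camera), after about 16 s and with nothing else on the bench touched.

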